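# Check the coating on a reworked board with a cordless thickness probe

## Task

Get a coating-thickness reading on the reworked circuit board: wake the desktop readout by pressing its round power key right down and letting it up, then start continuous reading the same way with the wide bar key, leaving the three square keys alone. Then lift the cordless probe out of its stand and hold it upright on the board with its point inside the printed ring, pressing lightly so that the sprung tip goes part-way in without bottoming. Finish while still holding it there, and leave everything else on the bench where it is.

Things in the scene. Friction and masses are not known exactly. Their poses are not given: they have to be found in the camera images.
- key_power_top (a point): Centre of the top of the round power key, 20 mm across, at the unit's left end of the key row (seen from the robot, unit unturned). Grey like the other keys. Its top is 48 mm above the bench and 7 mm above the readout's key deck. Axes as the readout: x away from the operator towards the display, y along the row, z up.
- key_power (a joint): Travel of the round power key: 0 up, 0.004 m fully down; spring-returned, 1.2 N to start moving, 3.6 N fully down.
- key_bar_top (a point): Centre of the top of the wide bar key (continuous reading), 16 mm deep by 36 mm long along the row, at the other end of the row, 146 mm from the power key. Top 48 mm above the bench.
- key_bar (a joint): Travel of the bar key: 0 up, 0.004 m fully down; same spring as the power key.
- key_a (a joint): Travel (m) of the square key next to the power key: not to be pressed. The three square keys, 16 x 16 mm, stand in the same row between power and bar key, centres 36, 68 and 100 mm from the power key's centre, same height and spring.
- key_b (a joint): Travel (m) of the middle square key: not to be pressed.
- key_c (a joint): Travel (m) of the square key nearest the bar key: not to be pressed.
- readout: Light grey desktop readout, 150 mm deep (x) by 204 mm wide (y), fixed to the bench; origin under its middle. Front part (towards -x) is a flat deck 41 mm high with the keys in a row 40 mm in front of the origin; the rear part (x from 8 mm) is a dark hump with a sloping display, at most 82 mm high. It may stand to the left or to the right of the board holder.
- stand: White probe stand, fixed: round foot 90 mm across, 12 mm high, with an upright tube 36 mm outside and 24 mm inside diameter, rim 75 mm above the bench. Origin under its axis. The probe stands in it, its flange resting on the rim. It may stand to the left or to the right of the board holder.
- probe_mid (a point): Point on the axis of the loose cordless probe (dark grey, 156 mm long, 0.1 kg), 110 mm from its tip's free end, in the middle of its grip; 130 mm above the bench while it stands upright in the stand. z runs along the axis, away from the tip. The grip is round, 22 mm across, from 61 to 150 mm from the tip's end; above it a small end cap. It lifts straight out: 55 mm of it is inside the tube.
- probe_point (a point): Centre of the free end of the probe's sprung tip, hidden in the tube while the probe is in the stand. The tip is 6 mm across and stands 10 mm out of a steel nose that widens from 13 to 20 mm; a flange 32 mm across sits 55 to 61 mm from the tip's end.
- probe_tip (a joint): How far the sprung tip is pushed into the probe: 0 out, 0.008 m bottomed. It starts to move at 1.5 N and takes 4.9 N at the end of its travel. 0 in the stand.
- board: The green circuit board, 150 mm (x) by 112 mm (y) by 3 mm, clamped flat in the holder, fixed, top 80 mm above the bench; origin at the middle of its underside. Chips, capacitors and a header on it stand at most 12 mm high, none within 25 mm of the middle of the printed ring.
- spot (a point): Centre of the one white printed ring with four short outward ticks on an empty patch of the board, on the board's top face; ring 16 mm inside and 20 mm outside diameter. z up, x and y as the board.
- holder: Blue board holder with two aluminium jaws along x, 240 mm (x) by 170 mm (y), fixed, jaws' tops 82 mm above the bench; origin under its middle.
- spool: Bystander: solder spool, 56 mm across, 46 mm high, about 100 mm beyond the stand (+x). Origin under its middle.
- flux: Bystander: amber flux bottle, 32 mm across, 75 mm high, about 100 mm on the robot's side of the stand. Origin under its middle.
- tweezers: Bystander: steel tweezers lying flat, 130 mm long, on the robot's side of the holder.
- driver: Bystander: screwdriver with a black handle, 150 mm long, lying on the bench on the robot's side.
- meter: Bystander: dark hand-held meter, 170 x 85 x 36 mm, lying at the right.
- slab: Bystander: switched-off black handset, 150 x 74 x 10 mm, lying at the left.
- dispenser: Bystander: white pump dispenser, 68 mm across, 116 mm high, at the back.
- tray: Bystander: grey three-part tray of small parts, 90 x 150 x 22 mm, at the back.
There are look-alikes about, which are no part of the job. Leave any green or pink look-alike of the part that bears probe_mid alone.

How it is judged (in metres and radians):
On the way, in this order (a step that is already met when the one before it is completed fails the run):
1. the round power key is pressed down (at least 2.8 of 4 mm) (value of joint key_power above 0.0028 m and value of joint key_bar below 0.0012 m), for 0.05 s.
2. the power key is up again and the bar key is pressed down (at least 2.8 of 4 mm) (value of joint key_bar above 0.0028 m and value of joint key_power below 0.0012 m), for 0.05 s.
3. both keys are up and the probe hangs in the fingers clear of its stand (value of joint each of key_bar, key_power below 0.0012 m and contact force between the fingers and probe above 1 N and height (world z) of probe_mid above 0.19 m and contact force between probe and stand below 0.05 N), for 0.1 s.
At the end, for the whole second after the job is handed in: The gripper holds the probe still, within 7 degrees of upright, tip down, its point within 5 mm of the ring's middle, the sprung tip pushed in 1 to 7.4 mm of 8, bearing on the board with 0.5 to 8 N; both keys are up (horizontal distance between probe_point and spot below 0.005 m and angle between probe_mid's own z axis and vertical below 0.12 rad and z of probe_mid in the frame of spot above 0.09 m and value of joint probe_tip between 0.001 and 0.0074 m and contact force between probe and board between 0.5 and 8 N and contact force between the fingers and probe above 1 N and linear speed of probe below 0.02 m/s and value of joint each of key_power, key_bar below 0.0012 m); the arm keeps its last pose, push and grip.
It fails at once if a square key is pressed (value of joint any of key_a, key_b, key_c above 0.0025 m).
It fails at once if the probe is pressed hard (over 12 N) on the board (contact force between probe and board above 12 N).
It fails at once if the robot itself pushes on the board or its holder (contact force between any of the arm, the fingers and board above 3 N or contact force between any of the arm, the fingers and holder above 3 N).
It fails at once if a bystander is moved by more than 20 mm (distance of any of spool, flux, tweezers, driver, meter, slab, dispenser, tray from where it was at the start of the episode above 0.02 m).
It also fails if it takes over 66 s, if anything falls off the work surface, if the arm or the gripper's body presses on something with over 40 N, if the wrist force passes 120 N, or if a joint passes its speed limit or range.

## Robot

A 7-joint arm with a two-finger parallel gripper is mounted at the origin on the work surface. World frame = base frame: x ahead of the robot, y to its left, z up, the work surface at z = 0. Lengths are in mm, angles in rad, forces in N, time in s.
With the tool pointing down it reaches from about 425 to 875 mm from the base axis. Payload 9.9 kg.
Tool frame: the origin (TCP) lies midway between the tips of the shut fingers; the grasp point (between the pads) lies robot.grip_depth behind it (robot.grip_depth is the distance from the TCP to the grasp point, in mm); z points along the fingers, x is the direction in which the jaws open and shut, and the axes are right-handed (so a half turn about z gives the same grasp; the last joint's range is limited). The gripper opens to 85 mm and grips with 20 to 120 N. Pads are 22 mm wide; open, the fingers measure 114 mm over their backs; the gripper's body (76 mm by 85 mm) begins 54 mm behind the grasp point. The pads swing forward as they close: fully open they stand 13 mm farther back than shut.
Start: joints at [-0.084, 0.576, 0.025, 1.437, -0.015, 1.129, -0.057], TCP at [675.003, 0.006, 231.289] pointing down, gripper open.
Joint ranges: [-2.76, 2.76], [-0.34, 2.15], [-1.52, 1.57], [0.19, 2.46], [-1.09, 4.23], [0.17, 1.99], [-2.82, 2.82]. Speed limits (rad/s): [2.22, 2.22, 3.01, 3.01, 3.14, 3.14, 3.14].

## Interface

Orientations are given as a unit quaternion [w, x, y, z].
In Python, from bench import robot gives the robot as it stands.
- The arm moves only by the tool drive_tool, never from a script. Its arguments are lists of equal length, an entry for each row: "grip": the opening, from 0 (shut) to 1 (fully open); "slide": the shift along the world's x, y, z in cm, a list of three; "rotation": the turn, a rotation vector about the world's x, y, z in rad, a list of three. A call has 1 to 8 rows; each row shifts and turns the commanded pose from where the row before left it; what a row does not reach is not made up. A row lasts 1/10 s, in which the tool goes at most 50 mm and 8.59 degrees, less where a joint would pass 70% of its speed; a pose out of reach is approached as far as the arm can. A call with a gripper value outside its range is refused whole. The fingers move at their own pace and stop on an object; "newtons" is the grip in N (left out, the last holds). Time passes only in rows, so rows that do not move let the fingers close. It gives the time, the measured TCP pose, the force and the opening at its end, in the units of the state.
- robot.read_state(): the state, without advancing time (a new reading comes with each control period).
- robot.capture(name): name is "scene" or "side" or "wrist"; returns the picture (384x512x3 uint8, red, green, blue); there is no depth.
- robot.camera_params(name): a dict with "fx", "fy", "cx", "cy" (pixels), "R" (3x3) and "t" (3): a world point X has camera coordinates R X + t; the wrist camera has in their place "mount" (4x4, takes a point from camera to tool coordinates, whose origin is the TCP and whose axes are the tool frame's). Camera axes: x right, y down, z forward; pixel columns grow to the right and rows downward; lengths in mm; the calibration is good to about 2 mm. A picture is of the moment at which its call begins: read the wrist's pose just before it. camera_params takes no time and is no camera call.
- robot.finish_job(): hands the job in, once; it reports no verdict.
The state is a dict: "time": time; "q": joint angles; "joint_vel": joint speeds; "effort": joint torques, N m; "eef_pos": TCP position; "ee_rot": TCP orientation; "ft_force": force on the tool from outside, world axes, zero at the start; "wrist_torque": the same for the moment, N m; "finger_gap": finger opening in mm.
Only numpy, scipy, OpenCV 4.12 (cv2) and the standard library are available. Lean on these libraries where they do the work, as an engineer would, in place of code of your own. Each camera call takes 0.05 s, during which the arm holds its last target.

## Working session

There is one attempt and no reset: what is moved stays moved. The work goes in short steps, Python scripts to look and compute and a tool call to move; the robot and the scene stay as the last step left them, time stands still between calls to the robot, and variables do not carry over. Pictures are saved under pics/ and viewed, and the job is handed in when it is done.

Besides the shell and the picture viewer there is one more tool, called in YAML: its name, and indented under it one key for each argument. drive_tool: Moves the arm, as the interface text tells. Its arguments: {"type":"object","properties":{"grip":{"type":"array"},"slide":{"type":"array"},"rotation":{"type":"array"},"newtons":{"type":"number"}},"required":["grip","slide","rotation"]}

```bash
mkdir -p pics; ls
python3 - <<'E'
from bench import robot
import cv2, numpy as np
s=robot.read_state(); print(s); print(robot.grip_depth)
for n in ["scene","side","wrist"]:
    im=robot.capture(n); cv2.imwrite(f"pics/{n}0.png",im[:,:,::-1]); 
    p=robot.camera_params(n); print(n,{k:np.round(np.array(v),4).tolist() for k,v in p.items()})
E
```

```text
pics
{'time': 0.0, 'q': array([-0.08380329,  0.57654624,  0.02484785,  1.43792843, -0.01499627,
        1.12901617, -0.056503  ]), 'joint_vel': array([ 5.75944534e-05,  1.80888788e-04,  4.94324360e-04, -6.30533763e-04,
        9.46741221e-04,  1.70657205e-03,  8.68895121e-04]), 'effort': array([ 1.10782021e-03, -7.65753937e+01,  2.25157209e+00, -2.85965914e+01,
        1.54639565e-02,  1.25475466e-02,  7.09064329e-05]), 'eef_pos': array([6.74529306e+02, 3.27963339e-03, 2.30426050e+02]), 'ee_rot': array([ 4.78806186e-05,  9.99999633e-01,  1.62769833e-05, -8.55423761e-04]), 'ft_force': array([-0.26496107, -0.45757824,  0.42091375]), 'wrist_torque': array([ 0.03575366, -0.00170651, -0.0486237 ]), 'finger_gap': 85.13396833977626}
18.700000000000003
scene {'fx': 362.0658, 'fy': 362.0658, 'cx': 257.0682, 'cy': 194.3834, 'R': [[0.7907, 0.6121, 0.0124], [0.5194, -0.6599, -0.5429], [-0.3241, 0.4357, -0.8397]], 't': [-429.3315, -209.6235, 1505.0648]}
side {'fx': 369.6528, 'fy': 369.6528, 'cx': 262.0806, 'cy': 193.4474, 'R': [[-0.8409, -0.5411, 0.0078], [-0.3304, 0.502, -0.7993], [0.4285, -0.6747, -0.6009]], 't': [462.238, 260.6781, 1033.0413]}
wrist {'fx': 316.0491, 'fy': 316.0491, 'cx': 252.0881, 'cy': 193.5476, 'mount': [[1.0, -0.0004, 0.0, 0.5994], [0.0004, 0.9587, 0.2843, -70.9645], [-0.0001, -0.2843, 0.9587, -142.1179], [0.0, 0.0, 0.0, 1.0]]}
```

View pics/scene0.png

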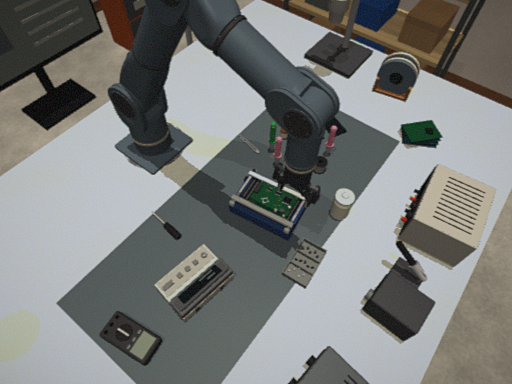

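View pics/side0.png

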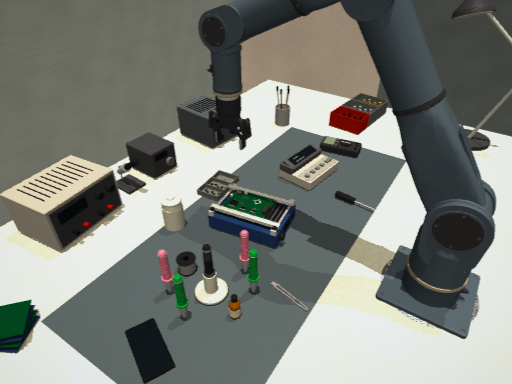

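View pics/wrist0.png

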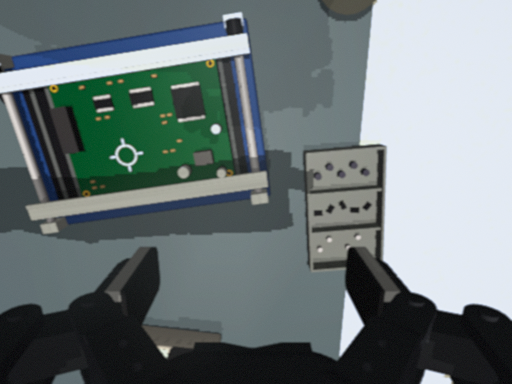

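Overview: in the side view the stand with the dark probe is at (210,270), with green and pink look-alikes around it. The readout is at (310,168) and the board at (255,207). The ring shows in the wrist view at (126,154). Next I'll zoom in for measurements.

```bash
cat > h.py <<'E'
import numpy as np, cv2
from scipy.spatial.transform import Rotation as Ro
from bench import robot
def cam(n, s=None):
    p=robot.camera_params(n); K=np.array([[p['fx'],0,p['cx']],[0,p['fy'],p['cy']],[0,0,1]])
    if n!='wrist': return K,np.array(p['R']),np.array(p['t'])
    q=s['ee_rot']; T=np.eye(4); T[:3,:3]=Ro.from_quat([q[1],q[2],q[3],q[0]]).as_matrix(); T[:3,3]=s['eef_pos']
    M=np.linalg.inv(T@np.array(p['mount'])); return K,M[:3,:3],M[:3,3]
def proj(c,X):
    K,R,t=c; u=(K@(R@np.atleast_2d(X).T+t[:,None])); return (u[:2]/u[2]).T
def at_z(c,uv,z):
    K,R,t=c; d=R.T@np.linalg.inv(K)@np.array([uv[0],uv[1],1.]); o=-R.T@t; return o+d*(z-o[2])/d[2]
def ray(c,uv):
    K,R,t=c; d=R.T@np.linalg.inv(K)@np.array([uv[0],uv[1],1.]); return -R.T@t, d/np.linalg.norm(d)
def crop(src,dst,x0,y0,x1,y1,f):
    im=cv2.imread(src)[y0:y1,x0:x1]; cv2.imwrite(dst,cv2.resize(im,None,fx=f,fy=f,interpolation=cv2.INTER_CUBIC))
E
python3 - <<'E'
from h import *
crop('pics/scene0.png','pics/sc_ro.png',145,235,245,325,7)
crop('pics/side0.png','pics/si_ro.png',270,130,350,200,8)
crop('pics/side0.png','pics/si_st.png',140,220,320,330,4)
E
```

```text
(no output)
```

View pics/sc_ro.png

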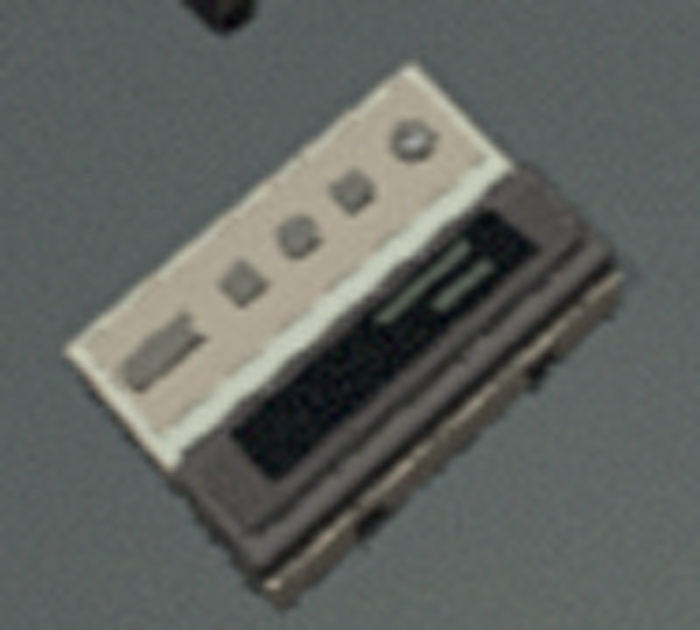

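View pics/si_ro.png

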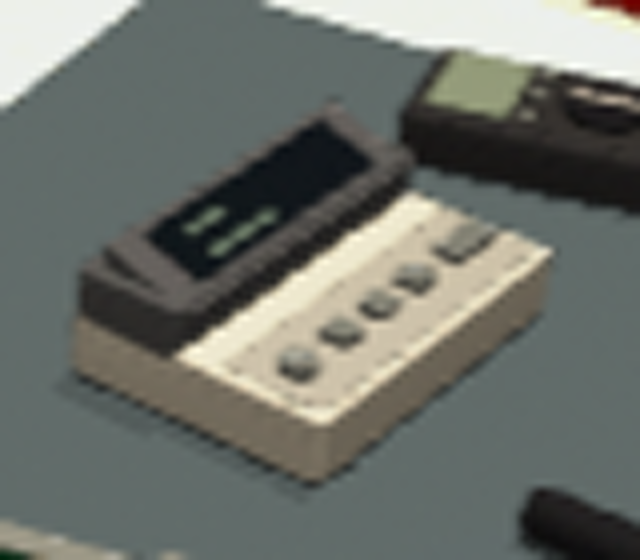

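View pics/si_st.png

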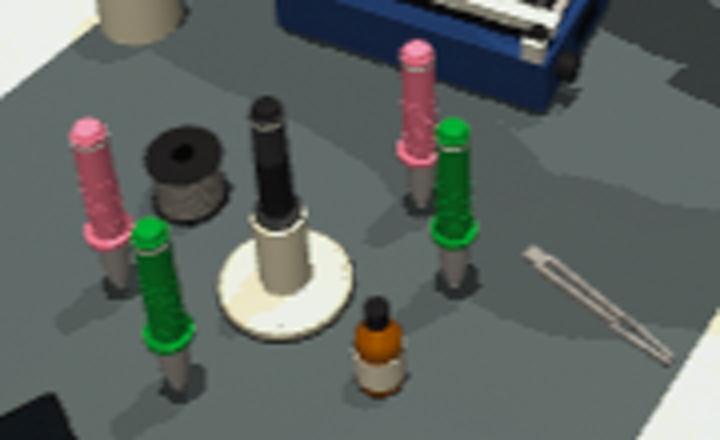

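Run:
```python
from h import *
s=robot.read_state()
sc=cam('scene'); si=cam('side'); w=cam('wrist',s)
def c(uv,f,o): return [(uv[0]+.5)/f-.5+o[0],(uv[1]+.5)/f-.5+o[1]]
np.set_printoptions(precision=1,suppress=True)
for n,k in dict(pw=(412,138),a=(352,191),b=(298,236),c=(244,282),bar=(163,352)).items(): print('scene',n,at_z(sc,c(k,7,(145,235)),48))
for n,k in dict(pw=(297,361),a=(344,330),b=(380,304),c=(418,277),bar=(466,241)).items(): print('side',n,at_z(si,c(k,8,(270,130)),48))
print('ring',at_z(w,(126,154),83))
P=lambda k:c(k,4,(140,220))
print('cap',at_z(si,P((267,107)),174),'rim',at_z(si,P((281,215)),76),'foot',at_z(si,P((286,283)),12))
for n,k in dict(pink1=((88,126),(122,285)),pink2=((417,48),(422,202)),green1=((150,227),(180,390)),green2=((453,127),(458,282))).items(): print(n,at_z(si,P(k[0]),120),at_z(si,P(k[1]),0))
for n,k in dict(spool=((183,150),46),flux=((376,303),75)).items(): print(n,at_z(si,P(k[0]),k[1]))
```

```text
scene pw [ 513.7 -250.9   48. ]
scene a [ 509.7 -287.6   48. ]
scene b [ 505.2 -318.9   48. ]
scene c [ 501.2 -349.9   48. ]
scene bar [ 495.7 -395.5   48. ]
side pw [ 510.  -247.7   48. ]
side a [ 503.4 -283.7   48. ]
side b [ 499.1 -313.8   48. ]
side c [ 494.3 -346.1   48. ]
side bar [ 488.7 -389.9   48. ]
ring [558.8  23.1  83. ]
cap [494.  342.3 174. ] rim [492.4 342.5  76. ] foot [491.  346.7  12. ]
pink1 [619.1 380.7 120. ] [590.9 402.5   0. ]
pink2 [481.8 201.2 120. ] [461.1 228.9  -0. ]
green1 [526.2 421.4 120. ] [501.1 443.    0. ]
green2 [418.4 250.4 120. ] [399.2 274.4   0. ]
spool [607.2 315.   46. ]
flux [399.4 364.6  75. ]
```

The two cameras agree to about 5 mm. The readout lies to the robot's right and its key row is turned about 8°. The stand is near (492,343) and the ring near (559,23). I'll move over the readout with the gripper open and look with the wrist camera.

drive_tool:
  grip: [1, 1, 1, 1, 1, 1, 1, 1]
  slide:
    - [-1.2, -2.5, 0]
    - [-2.1, -4.2, 0]
    - [-2.2, -4.4, 0]
    - [-2.2, -4.4, 0]
    - [-2.2, -4.4, 0]
    - [-2.2, -4.4, 0]
    - [-2.2, -4.2, 0]
    - [-1.6, -3, 0]
  rotation:
    - [0, 0, 0]
    - [0, 0, 0]
    - [0, 0, 0]
    - [0, 0, 0]
    - [0, 0, 0]
    - [0, 0, 0]
    - [0, 0, 0]
    - [0, 0, 0]

```text
time: 0.95
eef_pos: [513.6, -318.3, 231.2]
ee_rot: [0.001, 1.0, -0.001, -0.0]
ft_force: [0.0, -0.3, -0.0]
finger_gap: 85.5
```

drive_tool:
  grip: [1, 1]
  slide:
    - [0, 0, 0]
    - [0, 0, 0]
  rotation:
    - [0, 0, 0]
    - [0, 0, 0]

```text
time: 1.15
eef_pos: [515.5, -315.5, 231.1]
ee_rot: [-0.0, 1.0, -0.001, -0.0]
ft_force: [1.0, 0.2, -0.5]
finger_gap: 85.3
```

Run:
```python
from h import *
s=robot.read_state(); print(s['time'],s['eef_pos'],s['ee_rot'],s['joint_vel'].round(3))
im=robot.capture('wrist')[:,:,::-1]; cv2.imwrite('pics/w1.png',im); cv2.imwrite('pics/w1b.png',cv2.resize(im,(800,600),interpolation=cv2.INTER_CUBIC))
np.save('w1.npy',np.r_[s['eef_pos'],s['ee_rot']])
```

```text
1.15 [ 515.50546827 -315.53385234  231.11319815] [-2.05356261e-04  9.99999482e-01 -9.88275452e-04 -1.33481396e-04] [-0.036 -0.    -0.031 -0.001 -0.005  0.001 -0.005]
```

View pics/w1b.png

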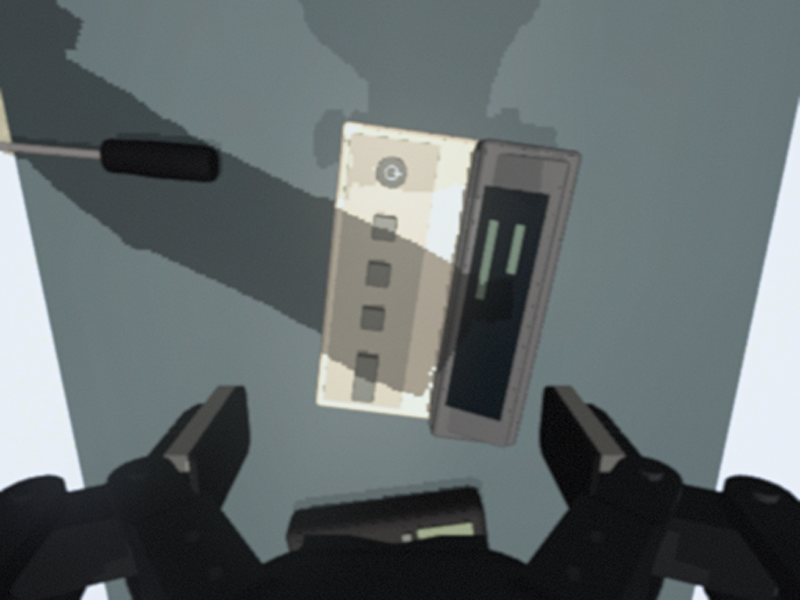

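The wrist view shows the round power key at (391,172) and the bar key at (366,376) in the 800x600 picture, with the three square keys between them.

Run:
```python
from h import *
a=np.load('w1.npy'); w=cam('wrist',dict(eef_pos=a[:3],ee_rot=a[3:])); np.set_printoptions(precision=1,suppress=True)
for n,k in dict(pw=(391,172),a=(385,227),b=(378,273),c=(373,318),bar=(366.5,376)).items(): print(n,at_z(w,((k[0]+.5)/1.5625-.5,(k[1]+.5)/1.5625-.5),48))
```

```text
pw [ 514.2 -254.1   48. ]
a [ 510.1 -289.1   48. ]
b [ 505.1 -320.    48. ]
c [ 501.3 -352.    48. ]
bar [ 496.  -395.8   48. ]
```

drive_tool:
  grip: [0, 0, 0, 0, 0, 0, 0, 0]
  slide:
    - [-0.2, 3, -1]
    - [0, 3.2, -2]
    - [0, 0, -3.5]
    - [0, 0, -3.5]
    - [0, 0, -3.5]
    - [0, 0, -2.0]
    - [0, 0, -1.0]
    - [0, 0, 0]
  rotation:
    - [0, 0, 0]
    - [0, 0, 0]
    - [0, 0, 0]
    - [0, 0, 0]
    - [0, 0, 0]
    - [0, 0, 0]
    - [0, 0, 0]
    - [0, 0, 0]
  newtons: 60

```text
time: 2.0
eef_pos: [514.1, -251.5, 65.3]
ee_rot: [-0.001, 1.0, 0.001, -0.001]
ft_force: [-0.4, 0.1, -0.5]
finger_gap: -0.1
```

Run:
```python
from h import *
s=robot.read_state(); print(s['time'],s['eef_pos'],s['ft_force'],s['finger_gap'])
for n in ('side','wrist'):
    im=robot.capture(n)[:,:,::-1]; cv2.imwrite(f'pics/{n}2.png',im)
crop('pics/side2.png','pics/side2c.png',260,100,360,200,6)
s=robot.read_state(); print(s['time'],s['eef_pos'],s['ft_force'],s['finger_gap'])
```

```text
2.0 [ 514.13921995 -251.45260807   65.25413473] [-0.36706997  0.08379933 -0.47345254] -0.073606839674761
2.1 [ 514.8619618  -252.54174989   67.06671453] [-0.17028462  0.16212677  0.40981288] -0.48929380231837005
```

View pics/side2c.png

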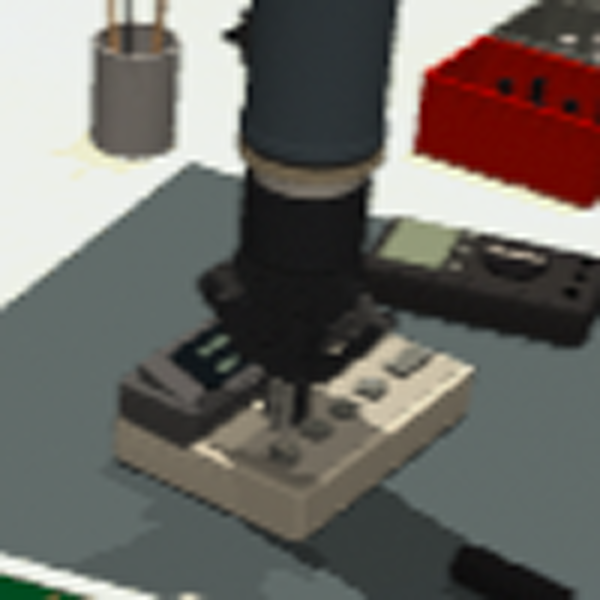

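View pics/wrist2.png

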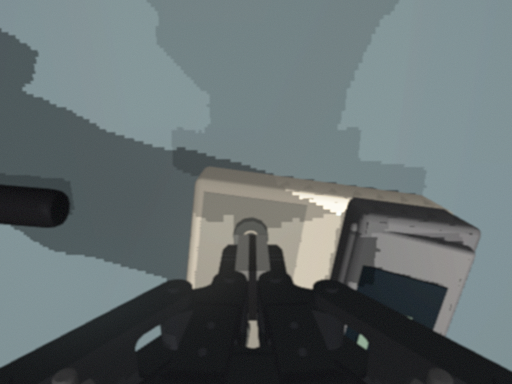

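The wrist view shows the closed fingertips centred over the power key at (252,228). Pressing.

drive_tool:
  grip: [0, 0, 0, 0, 0]
  slide:
    - [0, 0, -1.2]
    - [0, 0, -0.6]
    - [0, 0, -0.3]
    - [0, 0, -0.1]
    - [0, 0, 0]
  rotation:
    - [0, 0, 0]
    - [0, 0, 0]
    - [0, 0, 0]
    - [0, 0, 0]
    - [0, 0, 0]

```text
time: 2.6
eef_pos: [514.1, -252.9, 44.4]
ee_rot: [-0.0, 1.0, -0.0, 0.0]
ft_force: [-0.5, 0.2, 4.2]
finger_gap: -0.2
```

drive_tool:
  grip: [0, 0, 0]
  slide:
    - [0, 0, -0.1]
    - [0, 0, 0]
    - [0, 0, 0]
  rotation:
    - [0, 0, 0]
    - [0, 0, 0]
    - [0, 0, 0]

```text
time: 2.9
eef_pos: [514.1, -253.0, 44.0]
ee_rot: [0.0, 1.0, -0.0, 0.0]
ft_force: [-1.0, 1.8, 8.7]
finger_gap: -0.0
```

Bottomed: the force rises past 3.6 N at z = 44. Now up, across to the bar key at (496,-395), and down to just above it.

drive_tool:
  grip: [0, 0, 0, 0, 0, 0, 0, 0]
  slide:
    - [0, 0, 1.5]
    - [0, 0, 2]
    - [-0.4, -3, 0]
    - [-0.4, -4, 0]
    - [-0.5, -4, 0]
    - [-0.5, -3.2, 0]
    - [0, 0, -1.0]
    - [0, 0, 0]
  rotation:
    - [0, 0, 0]
    - [0, 0, 0]
    - [0, 0, 0]
    - [0, 0, 0]
    - [0, 0, 0]
    - [0, 0, 0]
    - [0, 0, 0]
    - [0, 0, 0]

```text
time: 3.7
eef_pos: [494.7, -395.2, 66.9]
ee_rot: [-0.001, 1.0, -0.001, -0.001]
ft_force: [0.1, 1.6, -0.3]
finger_gap: 0.1
```

Run:
```python
from h import *
s=robot.read_state(); print(s['time'],s['eef_pos'],s['ft_force'],s['finger_gap'])
for n in ('wrist',):
    im=robot.capture(n)[:,:,::-1]; cv2.imwrite(f'pics/{n}3.png',im)
```

```text
3.7 [ 494.67915454 -395.15857967   66.93399587] [ 0.12483256  1.56212776 -0.34455228] 0.12405624645778082
```

View pics/wrist3.png

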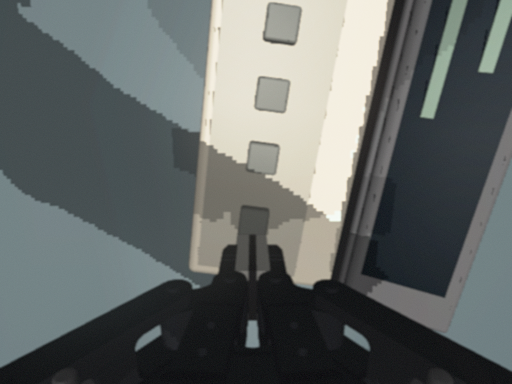

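The bar key top shows at (253,218), directly under the fingertips and well away from the nearest square key at (263,157). Pressing.

drive_tool:
  grip: [0, 0, 0, 0, 0, 0, 0]
  slide:
    - [0, 0, -1.3]
    - [0, 0, -0.6]
    - [0, 0, -0.3]
    - [0, 0, -0.2]
    - [0, 0, -0.1]
    - [0, 0, 0]
    - [0, 0, 0]
  rotation:
    - [0, 0, 0]
    - [0, 0, 0]
    - [0, 0, 0]
    - [0, 0, 0]
    - [0, 0, 0]
    - [0, 0, 0]
    - [0, 0, 0]

```text
time: 4.45
eef_pos: [496.2, -393.9, 44.1]
ee_rot: [-0.001, 1.0, 0.0, 0.0]
ft_force: [-1.3, 5.3, 9.5]
finger_gap: 0.0
```

drive_tool:
  grip: [0, 0, 0.5, 1, 1, 1, 1, 1]
  slide:
    - [0, 0, 2]
    - [0, 0, 4]
    - [0, 0, 4.5]
    - [0, 2, 4]
    - [0, 4, 2.5]
    - [0, 4.5, 2]
    - [0, 4.5, 2]
    - [0, 4.5, 2]
  rotation:
    - [0, 0, 0]
    - [0, 0, 0]
    - [0, 0, 0]
    - [0, 0, 0]
    - [0, 0, 0]
    - [0, 0, 0]
    - [0, 0, 0]
    - [0, 0, 0]

```text
time: 5.25
eef_pos: [495.7, -198.3, 274.3]
ee_rot: [0.0, 1.0, -0.0, 0.0]
ft_force: [1.3, -0.2, -0.3]
finger_gap: 84.6
```

drive_tool:
  grip: [1, 1, 1, 1, 1, 1, 1, 1]
  slide:
    - [0, 4.5, 1]
    - [0, 4.5, 1]
    - [0, 4.5, 0.5]
    - [0, 4.5, 0.5]
    - [0, 4.5, 0]
    - [0, 4.5, 0]
    - [0, 4.5, 0]
    - [0, 4.5, 0]
  rotation:
    - [0, 0, 0]
    - [0, 0, 0]
    - [0, 0, 0]
    - [0, 0, 0]
    - [0, 0, 0]
    - [0, 0, 0]
    - [0, 0, 0]
    - [0, 0, 0]

```text
time: 6.05
eef_pos: [495.7, 161.7, 303.6]
ee_rot: [0.0, 1.0, -0.0, 0.0]
ft_force: [1.2, -0.2, -1.0]
finger_gap: 85.7
```

drive_tool:
  grip: [1, 1, 1, 1, 1, 1]
  slide:
    - [0, 4.2, 0]
    - [0, 4, 0]
    - [0, 3.5, 0]
    - [0, 2, 0]
    - [0, 0, 0]
    - [0, 0, 0]
  rotation:
    - [0, 0, 0]
    - [0, 0, 0]
    - [0, 0, 0]
    - [0, 0, 0]
    - [0, 0, 0]
    - [0, 0, 0]

```text
time: 6.65
eef_pos: [495.9, 296.7, 303.1]
ee_rot: [0.0, 1.0, 0.0, -0.0]
ft_force: [0.2, -0.6, 0.1]
finger_gap: 85.7
```

Run:
```python
from h import *
s=robot.read_state(); print(s['time'],s['eef_pos'],s['ee_rot'],s['q'],s['joint_vel'].round(3))
im=robot.capture('wrist')[:,:,::-1]; cv2.imwrite('pics/w4.png',im); cv2.imwrite('pics/w4b.png',cv2.resize(im,(800,600),interpolation=cv2.INTER_CUBIC))
np.save('w4.npy',np.r_[s['eef_pos'],s['ee_rot']])
im=robot.capture('scene')[:,:,::-1]; cv2.imwrite('pics/sc4.png',im)
```

```text
6.65 [495.94510897 296.67028596 303.1341248 ] [ 3.58520370e-04  9.99999910e-01  2.28198333e-04 -1.68412873e-05] [-0.48462435  0.37790268 -0.20043941  1.58310505  0.07982646  1.18904697
 -0.70063083] [ 0.024 -0.011  0.014  0.012  0.002  0.002  0.003]
```

View pics/w4b.png

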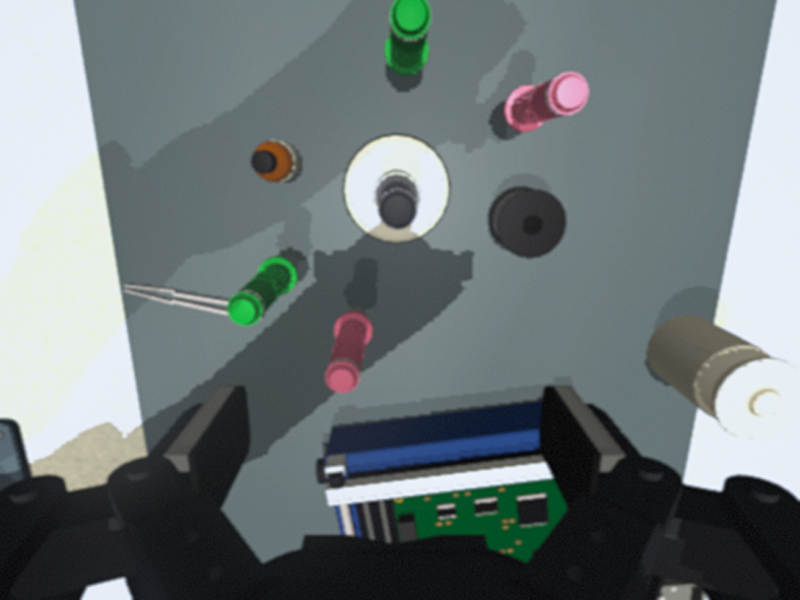

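View pics/sc4.png

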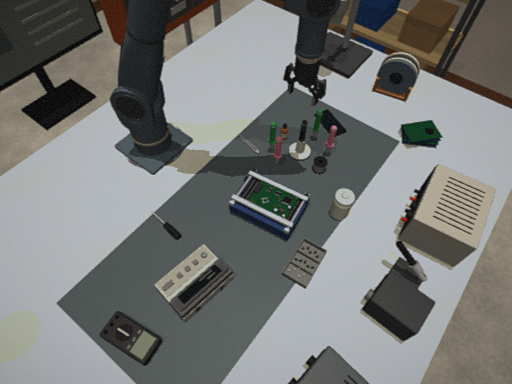

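Wrist view: probe cap at (398,208), stand foot centred at (397,188). The look-alikes stand about 100 mm or more away all round.

Run:
```python
from h import *
a=np.load('w4.npy'); w=cam('wrist',dict(eef_pos=a[:3],ee_rot=a[3:])); np.set_printoptions(precision=1,suppress=True)
f=lambda k:((k[0]+.5)/1.5625-.5,(k[1]+.5)/1.5625-.5)
im=cv2.imread('pics/w4.png').astype(int)
m=((im.min(2)>190)).astype(np.uint8); n,l,st,ce=cv2.connectedComponentsWithStats(m)
for i in range(1,n):
    if st[i,4]>300: print(st[i],ce[i])
for k,z in (((398,209),176),((397,188),12)): print(at_z(w,f(k),z))
sc=cam('scene'); print(proj(sc,[493,345,176]),proj(sc,[493,345,12]))
crop('pics/sc4.png','pics/sc4c.png',260,105,360,185,7)
crop('pics/w4.png','pics/w4c.png',210,70,300,170,6)
```

```text
[    0     0    90   297 19366] [ 35.2 154.4]
[  438     0    74   319 12575] [487.8 184.7]
[ 221   87   66   64 2342] [253.5 115.4]
[ 209  296  144   45 1428] [278.3 309.9]
[498.6 340.3 176. ]
[499.  341.4  12. ]
[[303.8 120. ]] [[298.9 148.6]]
```

View pics/sc4c.png

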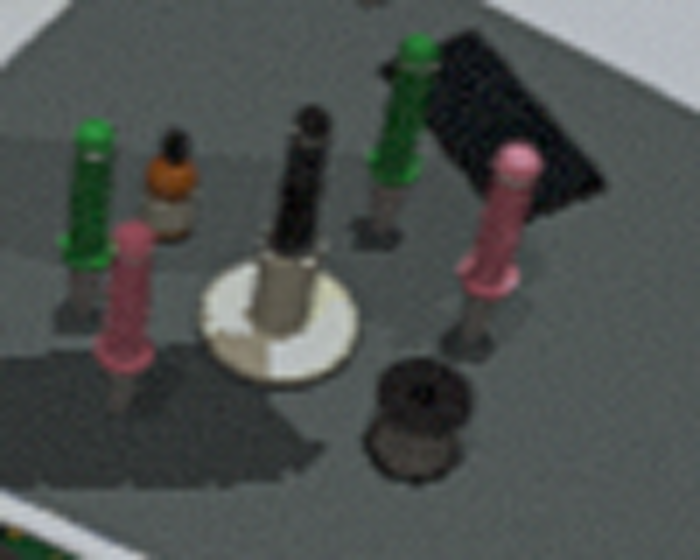

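View pics/w4c.png

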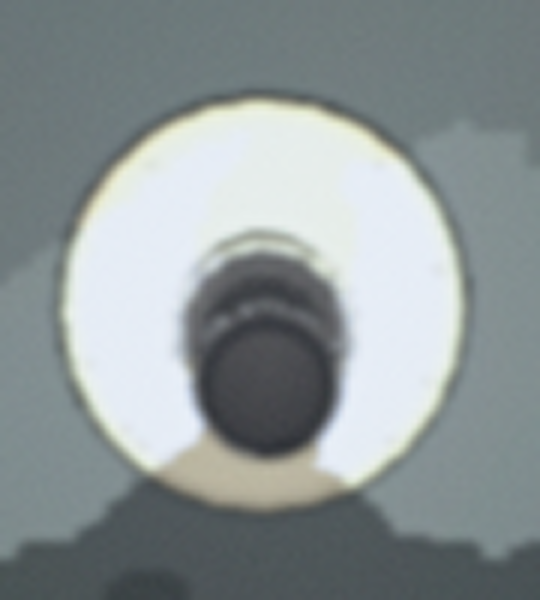

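drive_tool:
  grip: [1, 1, 1, 1, 1, 1]
  slide:
    - [0.2, 2, 0]
    - [0, 2.4, -1]
    - [0, 0, -3]
    - [0, 0, -3]
    - [0, 0, 0]
    - [0, 0, 0]
  rotation:
    - [0, 0, 0]
    - [0, 0, 0]
    - [0, 0, 0]
    - [0, 0, 0]
    - [0, 0, 0]
    - [0, 0, 0]

```text
time: 7.35
eef_pos: [498.5, 340.0, 234.0]
ee_rot: [0.0, 1.0, -0.001, -0.0]
ft_force: [0.4, 0.1, 0.8]
finger_gap: 85.5
```

Run:
```python
from h import *
s=robot.read_state(); print(s['time'],s['eef_pos'],s['ee_rot'],s['joint_vel'].round(3))
im=robot.capture('wrist')[:,:,::-1]; cv2.imwrite('pics/w5.png',im); cv2.imwrite('pics/w5b.png',cv2.resize(im,(800,600),interpolation=cv2.INTER_CUBIC))
w=cam('wrist',s); print(proj(w,[[498.8,341,176],[498.8,341,130],s['eef_pos'],s['eef_pos']-[0,0,47]])*1.5625)
np.save('w5.npy',np.r_[s['eef_pos'],s['ee_rot']])
```

```text
7.35 [498.49299971 339.98791429 233.96201661] [ 2.64040341e-04  9.99999686e-01 -7.45882409e-04 -3.29435864e-05] [-0.005 -0.022 -0.006 -0.032 -0.001  0.005 -0.001]
[[393.21788799 326.08658361]
 [393.32944135 296.71121019]
 [392.02602108 389.63379624]
 [392.43723583 337.31924358]]
```

View pics/w5b.png

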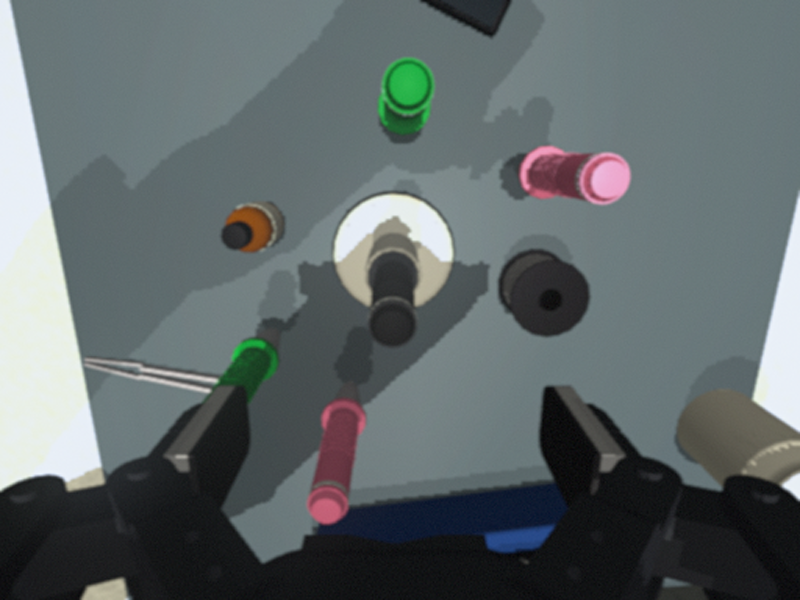

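The cap at (392,324) matches the prediction of (393,326). Descending to a TCP height of 116 and gripping.

drive_tool:
  grip: [1, 1, 1, 1, 1, 1]
  slide:
    - [0, 0.1, -2]
    - [0, 0, -3]
    - [0, 0, -3]
    - [0, 0, -2.2]
    - [0, 0, -1.5]
    - [0, 0, 0]
  rotation:
    - [0, 0, 0]
    - [0, 0, 0]
    - [0, 0, 0]
    - [0, 0, 0]
    - [0, 0, 0]
    - [0, 0, 0]

```text
time: 8.0
eef_pos: [498.2, 341.6, 116.1]
ee_rot: [0.0, 1.0, -0.0, -0.0]
ft_force: [0.0, 1.1, 1.1]
finger_gap: 85.4
```

drive_tool:
  grip: [0.5, 0.4, 0.3, 0.2, 0.1, 0, 0, 0]
  slide:
    - [0, 0, 0]
    - [0, 0, 0]
    - [0, 0, 0]
    - [0, 0, 0]
    - [0, 0, 0]
    - [0, 0, 0]
    - [0, 0, 0]
    - [0, 0, 0]
  rotation:
    - [0, 0, 0]
    - [0, 0, 0]
    - [0, 0, 0]
    - [0, 0, 0]
    - [0, 0, 0]
    - [0, 0, 0]
    - [0, 0, 0]
    - [0, 0, 0]
  newtons: 60

```text
time: 8.8
eef_pos: [498.2, 342.2, 117.1]
ee_rot: [-0.0, 1.0, 0.0, 0.0]
ft_force: [-1.4, -1.1, 6.6]
finger_gap: 20.9
```

Run:
```python
from h import *
s=robot.read_state(); print(s['time'],s['eef_pos'],s['ee_rot'],s['ft_force'],s['finger_gap'])
for n in ('side','wrist'):
    im=robot.capture(n)[:,:,::-1]; cv2.imwrite(f'pics/{n}6.png',im)
crop('pics/side6.png','pics/side6c.png',150,170,270,300,5)
```

```text
8.8 [498.19626006 342.23368401 117.08209461] [-2.78361809e-04  9.99999892e-01  3.03405345e-06  3.71117728e-04] [-1.38430273 -1.09194397  6.62302858] 20.93251048802787
```

View pics/side6c.png

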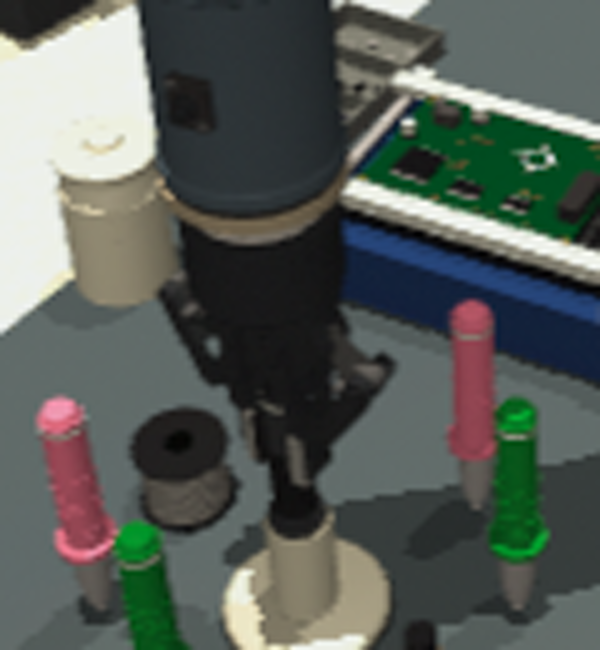

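View pics/wrist6.png

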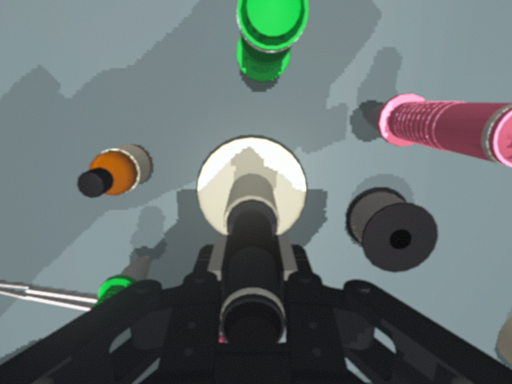

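The fingers hold the probe with a gap of about 21 mm; in the wrist view it sits between the pads at (252,290). Lifting straight up.

drive_tool:
  grip: [0, 0, 0, 0, 0, 0, 0, 0]
  slide:
    - [0, 0, 0.5]
    - [0, 0, 1]
    - [0, 0, 1.5]
    - [0, 0, 2]
    - [0, 0, 3]
    - [0, 0, 3]
    - [0, 0, 3]
    - [0, 0, 2]
  rotation:
    - [0, 0, 0]
    - [0, 0, 0]
    - [0, 0, 0]
    - [0, 0, 0]
    - [0, 0, 0]
    - [0, 0, 0]
    - [0, 0, 0]
    - [0, 0, 0]

```text
time: 9.7
eef_pos: [498.3, 342.3, 279.4]
ee_rot: [-0.001, 1.0, 0.0, 0.001]
ft_force: [0.5, 0.4, -1.3]
finger_gap: 20.6
```

drive_tool:
  grip: [0, 0, 0]
  slide:
    - [0, 0, 1]
    - [0, 0, 0]
    - [0, 0, 0]
  rotation:
    - [0, 0, 0]
    - [0, 0, 0]
    - [0, 0, 0]

```text
time: 10.0
eef_pos: [497.7, 341.7, 285.5]
ee_rot: [0.0, 1.0, -0.0, -0.0]
ft_force: [-0.3, -0.2, -1.1]
finger_gap: 20.7
```

Run:
```python
from h import *
s=robot.read_state(); print(s['time'],s['eef_pos'],s['ee_rot'],s['ft_force'],s['finger_gap'])
for n in ('side','wrist','scene'):
    im=robot.capture(n)[:,:,::-1]; cv2.imwrite(f'pics/{n}7.png',im)
crop('pics/side7.png','pics/side7c.png',150,100,270,300,4)
si=cam('side'); e=s['eef_pos']
print((proj(si,[e+[0,0,18.7],e-[0,0,96]])-[150,100])*4)
```

```text
10.0 [497.65732888 341.68591628 285.48861049] [ 3.79722360e-04  9.99999819e-01 -5.76872377e-07 -4.65819822e-04] [-0.27663133 -0.24202613 -1.08970386] 20.717808706424005
[[202.02238831 417.48202256]
 [219.36979023 564.4448401 ]]
```

View pics/side7c.png

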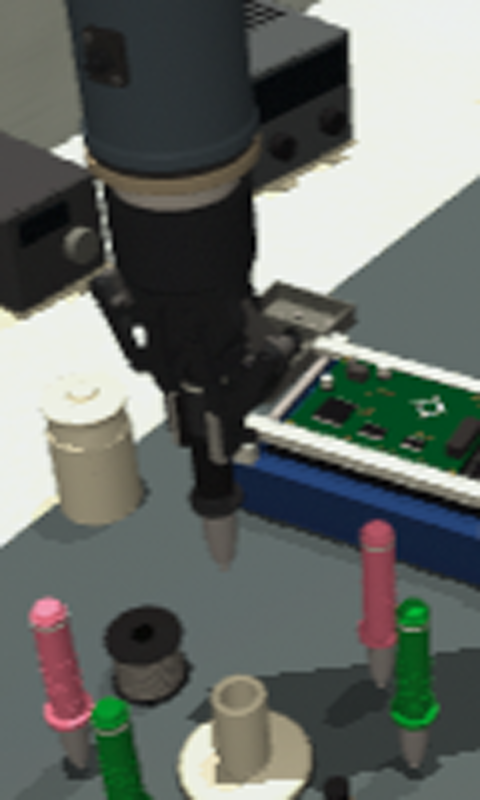

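View pics/wrist7.png

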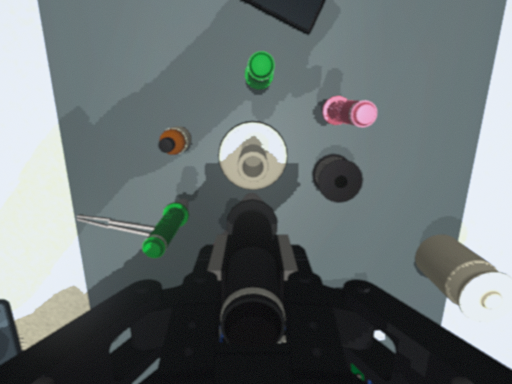

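The probe hangs clear with its tip at about (222,567) in the crop, and the stand is empty. Now towards the board, overshooting the ring in y so the wrist camera can see it past the probe.

drive_tool:
  grip: [0, 0, 0, 0, 0, 0, 0, 0]
  slide:
    - [0.3, -1.5, 0]
    - [0.5, -3, 0]
    - [0.7, -4, 0]
    - [0.7, -4, 0]
    - [0.7, -4, 0]
    - [0.7, -4, 0]
    - [0.7, -4, 0]
    - [0.7, -4, 0]
  rotation:
    - [0, 0, 0]
    - [0, 0, 0]
    - [0, 0, 0]
    - [0, 0, 0]
    - [0, 0, 0]
    - [0, 0, 0]
    - [0, 0, 0]
    - [0, 0, 0]

```text
time: 10.95
eef_pos: [547.6, 54.0, 286.0]
ee_rot: [0.0, 1.0, -0.0, -0.0]
ft_force: [1.3, 0.6, -1.9]
finger_gap: 20.4
```

drive_tool:
  grip: [0, 0, 0, 0, 0, 0]
  slide:
    - [0.6, -4, 0]
    - [0.5, -3, 0]
    - [0, -2, 0]
    - [0, -0.7, 0]
    - [0, 0, 0]
    - [0, 0, 0]
  rotation:
    - [0, 0, 0]
    - [0, 0, 0]
    - [0, 0, 0]
    - [0, 0, 0]
    - [0, 0, 0]
    - [0, 0, 0]

```text
time: 11.55
eef_pos: [558.8, -38.9, 286.2]
ee_rot: [-0.0, 1.0, 0.001, -0.0]
ft_force: [0.1, 0.4, -1.3]
finger_gap: 20.6
```

Run:
```python
from h import *
s=robot.read_state(); print(s['time'],s['eef_pos'],s['ee_rot'],s['joint_vel'].round(3))
im=robot.capture('wrist')[:,:,::-1]; cv2.imwrite('pics/w8.png',im); cv2.imwrite('pics/w8b.png',cv2.resize(im,(800,600),interpolation=cv2.INTER_CUBIC))
np.save('w8.npy',np.r_[s['eef_pos'],s['ee_rot']])
```

```text
11.55 [558.81053061 -38.8816395  286.20163805] [-3.72216917e-04  9.99999778e-01  5.40232138e-04 -1.19857210e-04] [-0.016 -0.    -0.007 -0.001  0.001  0.001 -0.   ]
```

View pics/w8b.png

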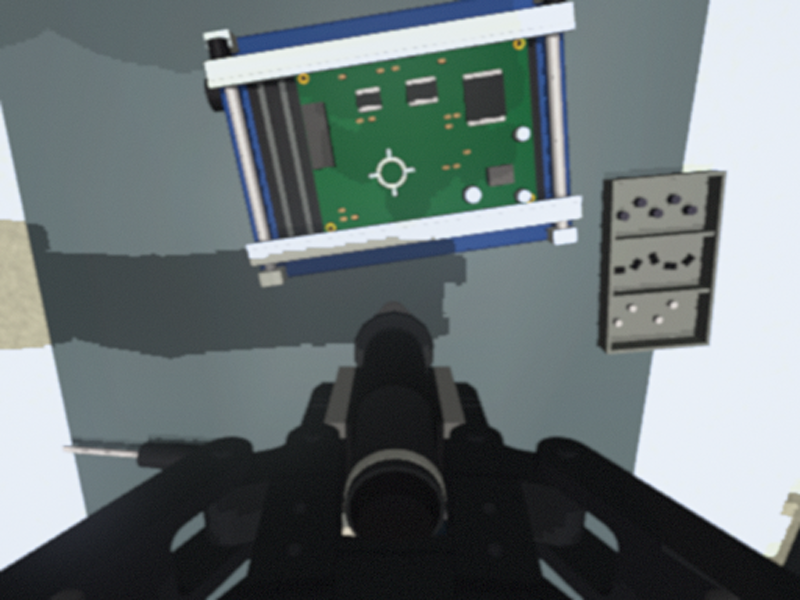

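The ring shows at (392,172) in the 800x600 picture, and the probe's nose just peeks out at (392,307). Computing.

Run:
```python
from h import *
np.set_printoptions(precision=1,suppress=True)
a=np.load('w8.npy'); w=cam('wrist',dict(eef_pos=a[:3],ee_rot=a[3:]))
im=cv2.imread('pics/w8.png').astype(int)
m=(im.min(2)>130).astype(np.uint8); m[:,:225]=0;m[:,275:]=0;m[:90]=0;m[130:]=0
m=cv2.morphologyEx(m,cv2.MORPH_CLOSE,np.ones((3,3),np.uint8)); n,l,st,ce=cv2.connectedComponentsWithStats(m)
for i in range(1,n):
  if st[i,4]>20:
    print(st[i],ce[i]); ys,xs=np.where(l==i); print(xs.min()/2+xs.max()/2,ys.min()/2+ys.max()/2, at_z(w,ce[i],83))
print('manual',at_z(w,((392.5)/1.5625-.5,(173)/1.5625-.5),83), 'w0',at_z(cam('wrist',dict(eef_pos=np.array([674.8,0,230.8]),ee_rot=[0,1,0,0])),(126,154),83))
e=a[:3]; print('tip px pred',proj(w,[e-[0,0,97],e-[0,0,87]])*1.5625)
sc,si=cam('scene'),cam('side')
for X in ([558.8,23,83],): print(proj(sc,X),proj(si,X))
crop('pics/scene7.png','pics/sc7r.png',225,165,315,240,8); crop('pics/side7.png','pics/si7r.png',200,180,300,240,8)
```

```text
[236  95  29  30 214] [250.1 109.9]
250.0 109.5 [557.2  22.   83. ]
manual [557.9  21.7  83. ] w0 [559.1  23.1  83. ]
tip px pred [[392.8 302.6]
 [392.7 308.5]]
[[265.  200.2]] [[256.1 200. ]]
```

View pics/sc7r.png

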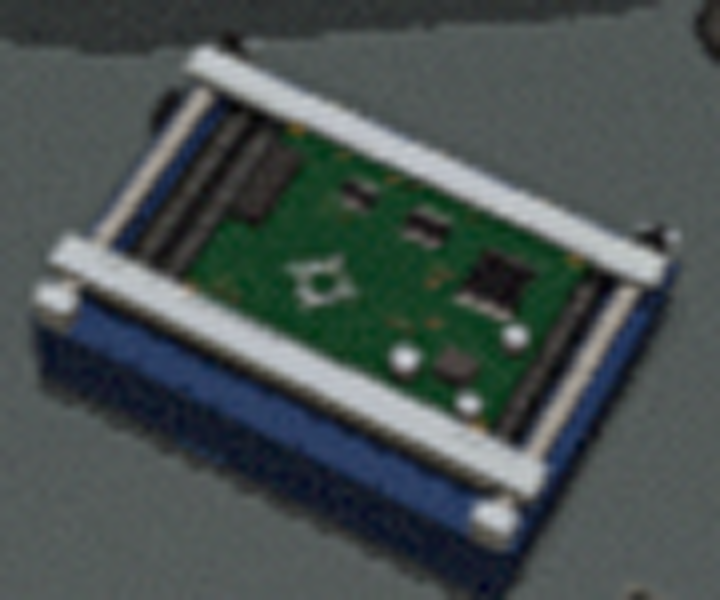

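View pics/si7r.png

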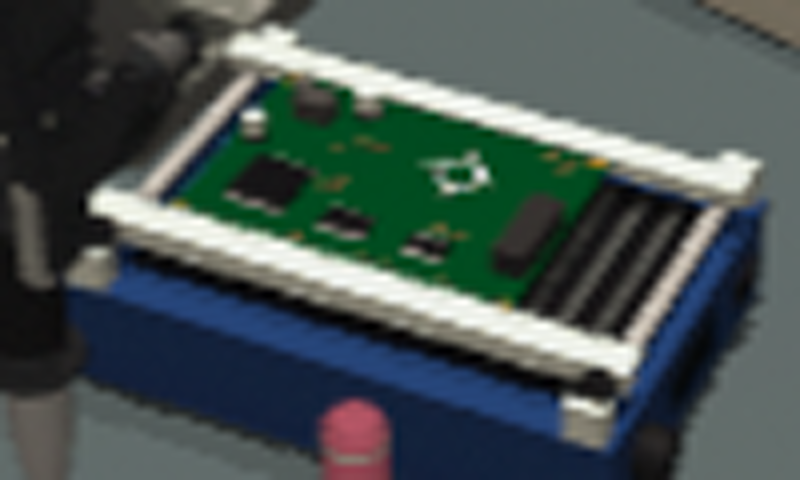

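drive_tool:
  grip: [0, 0, 0, 0, 0, 0, 0, 0]
  slide:
    - [0, 2, 0]
    - [-0.1, 2.5, 0]
    - [0, 1.8, -1]
    - [0, 0, -3]
    - [0, 0, -3]
    - [0, 0, -1.6]
    - [0, 0, -0.9]
    - [0, 0, 0]
  rotation:
    - [0, 0, 0]
    - [0, 0, 0]
    - [0, 0, 0]
    - [0, 0, 0]
    - [0, 0, 0]
    - [0, 0, 0]
    - [0, 0, 0]
    - [0, 0, 0]

```text
time: 12.4
eef_pos: [557.5, 24.0, 190.5]
ee_rot: [-0.0, 1.0, 0.001, -0.001]
ft_force: [-0.1, 0.3, -0.3]
finger_gap: 20.5
```

drive_tool:
  grip: [0, 0]
  slide:
    - [0, 0, 0]
    - [0, 0, 0]
  rotation:
    - [0, 0, 0]
    - [0, 0, 0]

```text
time: 12.6
eef_pos: [558.7, 23.3, 192.4]
ee_rot: [-0.0, 1.0, 0.0, 0.001]
ft_force: [0.2, 1.1, -0.9]
finger_gap: 20.9
```

Run:
```python
from h import *
np.set_printoptions(precision=1,suppress=True)
s=robot.read_state(); print(s['time'],s['eef_pos'],s['ee_rot'],s['ft_force'],s['joint_vel'].round(3))
for n in ('side','wrist','scene'):
    im=robot.capture(n)[:,:,::-1]; cv2.imwrite(f'pics/{n}9.png',im)
crop('pics/side9.png','pics/si9r.png',220,160,300,230,8)
crop('pics/scene9.png','pics/sc9r.png',225,150,315,230,8)
e=s['eef_pos']; tip=e-[0,0,97]
print(tip,(proj(cam('side'),[tip,[558,22.5,83]])-[220,160])*8,(proj(cam('scene'),[tip,[558,22.5,83]])-[225,150])*8)
```

```text
12.6 [558.7  23.3 192.4] [-0.  1.  0.  0.] [ 0.2  1.1 -0.9] [ 0. -0.  0.  0.  0. -0. -0.]
[558.7  23.3  95.4] [[288.8 296. ]
 [291.3 319.6]] [[320.9 385.9]
 [317.7 401.5]]
```

View pics/si9r.png

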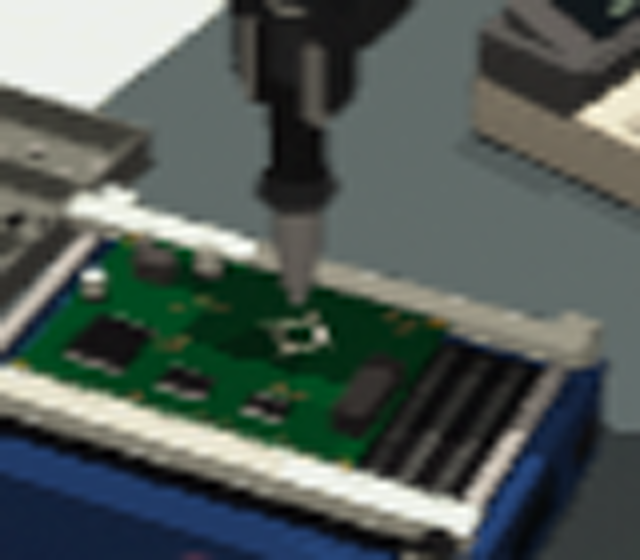

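View pics/sc9r.png

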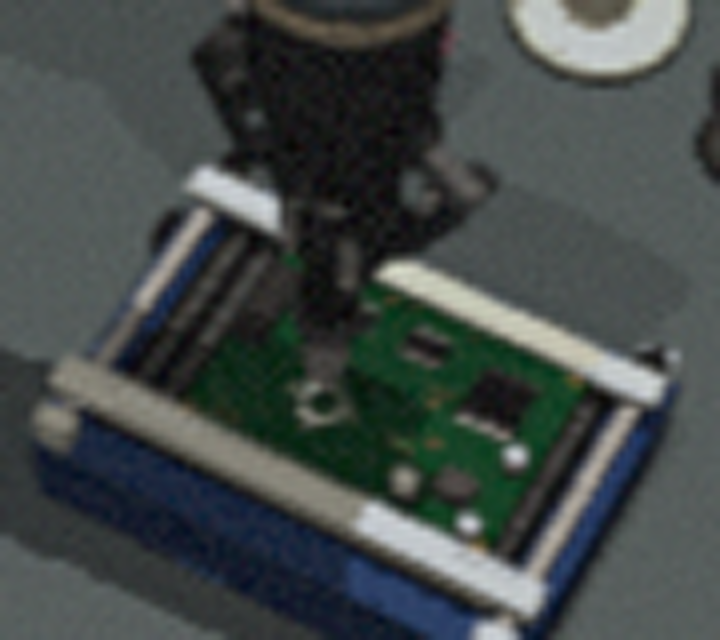

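View pics/wrist9.png

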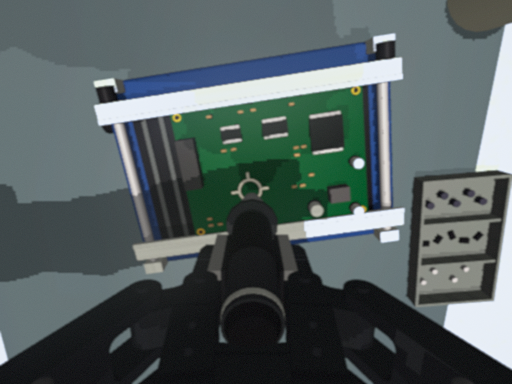

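Tip and ring line up in both fixed views. Side crop: tip at (298,304), ring at (301,335). Scene crop: tip at (324,380), ring at (322,404). The wrist view shows the ring at (250,188), in line with the probe axis. Going down in small steps.

drive_tool:
  grip: [0, 0, 0, 0]
  slide:
    - [0, 0, -0.4]
    - [0, 0, -0.3]
    - [0, 0, 0]
    - [0, 0, 0]
  rotation:
    - [0, 0, 0]
    - [0, 0, 0]
    - [0, 0, 0]
    - [0, 0, 0]

```text
time: 13.15
eef_pos: [557.9, 23.0, 184.1]
ee_rot: [0.0, 1.0, -0.0, -0.0]
ft_force: [0.6, 0.5, -0.7]
finger_gap: 20.6
```

drive_tool:
  grip: [0, 0, 0, 0]
  slide:
    - [0, 0, -0.2]
    - [0, 0, -0.1]
    - [0, 0, 0]
    - [0, 0, 0]
  rotation:
    - [0, 0, 0]
    - [0, 0, 0]
    - [0, 0, 0]
    - [0, 0, 0]

```text
time: 13.55
eef_pos: [558.0, 23.0, 181.3]
ee_rot: [0.0, 1.0, 0.0, -0.0]
ft_force: [0.1, 0.3, -1.1]
finger_gap: 20.9
```

drive_tool:
  grip: [0, 0, 0, 0]
  slide:
    - [0, 0, -0.1]
    - [0, 0, -0.1]
    - [0, 0, 0]
    - [0, 0, 0]
  rotation:
    - [0, 0, 0]
    - [0, 0, 0]
    - [0, 0, 0]
    - [0, 0, 0]

```text
time: 13.95
eef_pos: [558.0, 23.0, 179.3]
ee_rot: [-0.0, 1.0, 0.0, -0.0]
ft_force: [0.6, 0.1, -0.9]
finger_gap: 20.7
```

drive_tool:
  grip: [0, 0, 0]
  slide:
    - [0, 0, -0.1]
    - [0, 0, 0]
    - [0, 0, 0]
  rotation:
    - [0, 0, 0]
    - [0, 0, 0]
    - [0, 0, 0]

```text
time: 14.25
eef_pos: [558.0, 23.0, 178.3]
ee_rot: [-0.0, 1.0, -0.0, -0.0]
ft_force: [-1.1, 0.1, -0.9]
finger_gap: 20.5
```

drive_tool:
  grip: [0, 0, 0]
  slide:
    - [0, 0, -0.1]
    - [0, 0, 0]
    - [0, 0, 0]
  rotation:
    - [0, 0, 0]
    - [0, 0, 0]
    - [0, 0, 0]

```text
time: 14.55
eef_pos: [558.0, 23.0, 177.3]
ee_rot: [0.0, 1.0, 0.0, -0.0]
ft_force: [1.0, -0.0, -0.6]
finger_gap: 20.4
```

Run:
```python
from h import *
np.set_printoptions(precision=1,suppress=True)
s=robot.read_state(); print(s['time'],s['eef_pos'],s['ft_force'])
for n in ('side','scene'):
    im=robot.capture(n)[:,:,::-1]; cv2.imwrite(f'pics/{n}10.png',im)
crop('pics/side10.png','pics/si10r.png',240,180,280,215,16)
crop('pics/scene10.png','pics/sc10r.png',245,180,285,215,16)
for i in range(4): print(robot.read_state()['ft_force'])
```

```text
14.55 [558.   23.  177.3] [ 1.  -0.  -0.6]
[ 0.4 -0.3 -1.2]
[ 0.4 -0.3 -1.2]
[ 0.4 -0.3 -1.2]
[ 0.4 -0.3 -1.2]
```

View pics/si10r.png

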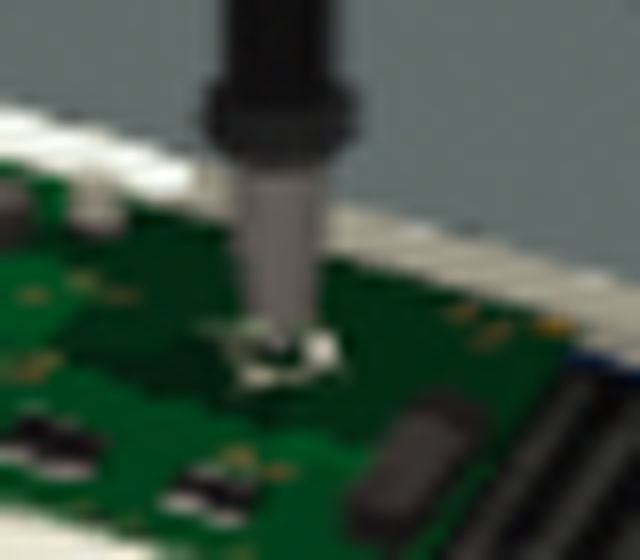

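View pics/sc10r.png

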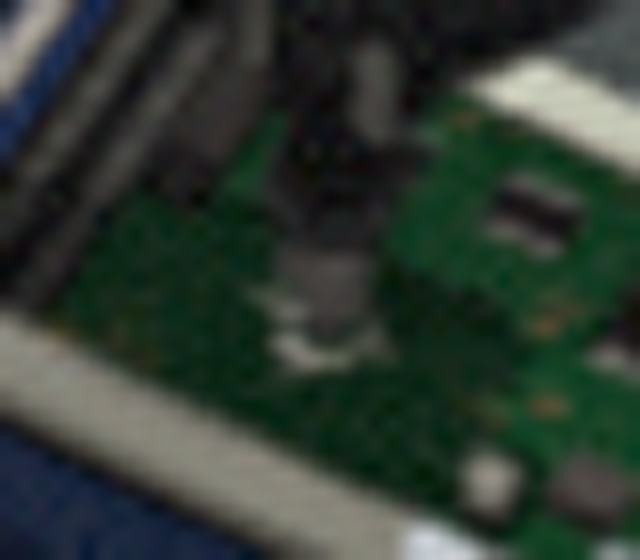

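Both views show the tip end at the middle of the ring (side about (283,350), scene about (325,330)), with contact close. I'll keep going in 1 mm steps and watch the force.

drive_tool:
  grip: [0, 0, 0]
  slide:
    - [0, 0, -0.1]
    - [0, 0, 0]
    - [0, 0, 0]
  rotation:
    - [0, 0, 0]
    - [0, 0, 0]
    - [0, 0, 0]

```text
time: 14.95
eef_pos: [558.1, 23.0, 176.4]
ee_rot: [-0.0, 1.0, 0.0, 0.0]
ft_force: [0.1, -0.1, 0.3]
finger_gap: 21.0
```

drive_tool:
  grip: [0, 0, 0]
  slide:
    - [0, 0, -0.1]
    - [0, 0, 0]
    - [0, 0, 0]
  rotation:
    - [0, 0, 0]
    - [0, 0, 0]
    - [0, 0, 0]

```text
time: 15.25
eef_pos: [558.1, 23.0, 175.3]
ee_rot: [-0.0, 1.0, 0.0, 0.0]
ft_force: [-0.4, -0.2, 0.7]
finger_gap: 20.8
```

drive_tool:
  grip: [0, 0, 0]
  slide:
    - [0, 0, -0.1]
    - [0, 0, 0]
    - [0, 0, 0]
  rotation:
    - [0, 0, 0]
    - [0, 0, 0]
    - [0, 0, 0]

```text
time: 15.55
eef_pos: [558.1, 23.0, 174.3]
ee_rot: [-0.0, 1.0, -0.0, 0.0]
ft_force: [0.2, 0.3, 1.8]
finger_gap: 20.9
```

drive_tool:
  grip: [0, 0, 0, 0, 0, 0]
  slide:
    - [0, 0, -0.1]
    - [0, 0, 0]
    - [0, 0, 0]
    - [0, 0, 0]
    - [0, 0, 0]
    - [0, 0, 0]
  rotation:
    - [0, 0, 0]
    - [0, 0, 0]
    - [0, 0, 0]
    - [0, 0, 0]
    - [0, 0, 0]
    - [0, 0, 0]

```text
time: 16.15
eef_pos: [558.1, 23.0, 173.3]
ee_rot: [0.0, 1.0, 0.0, 0.0]
ft_force: [0.6, 0.7, 2.0]
finger_gap: 20.8
```

Run:
```python
from h import *
np.set_printoptions(precision=2,suppress=True)
F=[]
for i,n in enumerate(('side','scene','wrist','side','scene','side','scene')):
    s=robot.read_state(); F.append(np.r_[s['ft_force'],s['eef_pos'],s['finger_gap']])
    im=robot.capture(n)[:,:,::-1]; cv2.imwrite(f'pics/{n}11.png',im)
print(np.array(F)); print(s['time'],s['ee_rot'])
crop('pics/side11.png','pics/si11r.png',220,160,300,225,8)
crop('pics/scene11.png','pics/sc11r.png',245,180,285,215,16)
```

```text
[[  0.63   0.7    1.99 558.07  23.01 173.35  20.76]
 [  0.25   1.47   2.04 558.04  23.01 173.32  20.81]
 [  1.38  -0.7    1.87 558.07  23.01 173.32  20.5 ]
 [ -0.73  -0.52   3.25 558.05  23.02 173.31  20.42]
 [ -0.26   0.44   1.2  558.06  22.99 173.31  20.81]
 [ -0.22  -0.37   1.49 558.07  23.04 173.31  20.63]
 [ -0.27   0.03   2.39 558.06  23.03 173.3   20.64]]
16.45 [-0.  1.  0.  0.]
```

View pics/si11r.png

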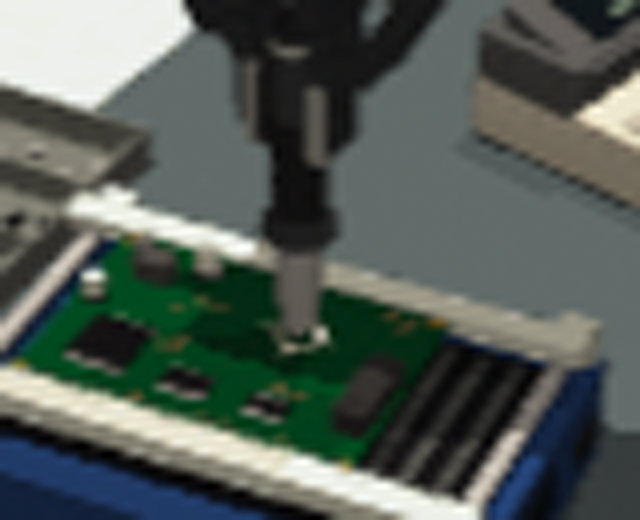

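View pics/sc11r.png

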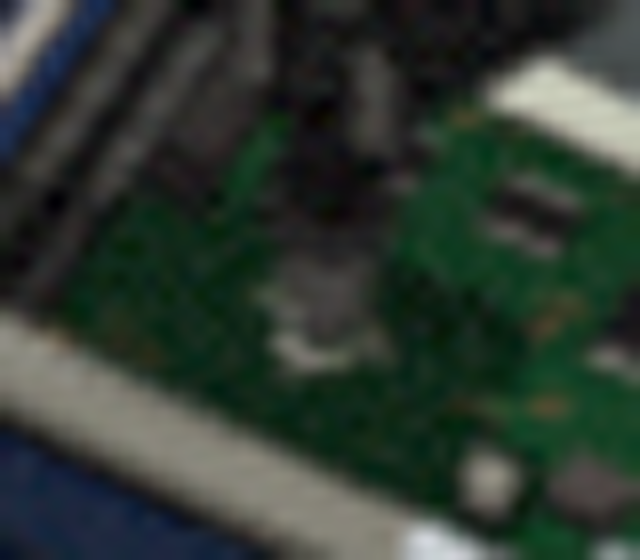

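View pics/wrist11.png

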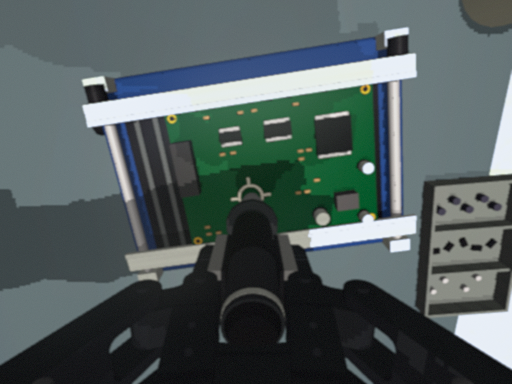

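View pics/side11.png

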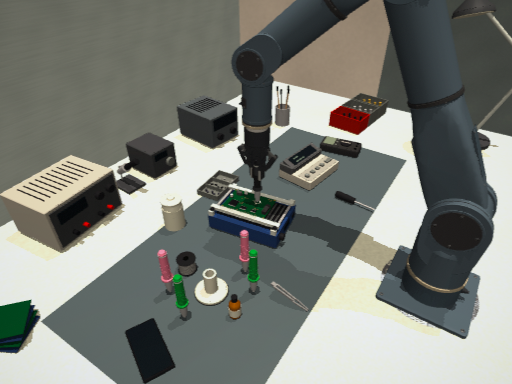

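The spring force is about 3 N (2.0 measured plus 1.0 for the hanging probe's weight), which means about 3.5 mm of tip travel. The geometry gives 3.3 mm, so the two agree. The nose sits in the ring in both views, the probe is upright and still, and the bystanders have not moved. Handing in.

```bash
python3 -c "
from bench import robot
print(robot.finish_job()); s=robot.read_state(); print(s['time'],s['eef_pos'],s['ft_force'],s['finger_gap'])"
```

```text
the job is handed in; nothing more can be done
None
the job is handed in; nothing more can be done
```

I handed the job in at about 16.5 s of the 66 s, with the probe held on the ring. The interface gave no verdict and refused any reading after hand-in.

- **Keys:** I pressed the power key and then the bar key down to their stops. Force rose to about 9 N, with the fingertips at z = 44 mm. I released each one before going on. The fingers stayed clear of the square keys. I did not take a close picture of the keys after release.
- **Probe:** I lifted the dark probe straight out of its stand and carried it above the green and pink look-alikes. I then lowered it onto the ring in 1 mm steps.
- **Last checks, before hand-in:**
  - **Hold:** the tool was upright and still at (558.1, 23.0, 173.3) mm, with the fingers 20.7 mm apart on the probe.
  - **Pressing:** the board push was about 3 N. That means roughly 3.5 mm of tip travel by force, and about 3.3 mm by how far I lowered it after contact.
  - **Position:** both fixed cameras showed the tip in the middle of the ring, to within about 2 mm.
  - **Bystanders:** none looked moved in the side view.
- **Disagreements:**
  - **Side camera:** its absolute positions differed from the wrist and scene cameras by about 5 mm. I relied on the wrist and scene positions, and on where the tip sat relative to the ring.
  - **Contact height:** contact came about 3 mm lower than I had worked out from the grip height.

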